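# Swing a sleeve magazine into its rail fixture

## Task

Load the black sleeve magazine into its fixture: hook its forked heel fully onto the upright pivot pin first, then swing it in about the pin by pushing near its orange-tabbed end until the red hook snaps over the tab and the magazine stays parked along the rail. Feel for the pin and the stop and do not force it against them; leave the other things on the bench where they are.

Things in the scene. Friction and masses are not known exactly. Their poses are not given: they have to be found in the camera images.
- fixture: Aluminium slotted rail (40 x 40 x 410 mm) bolted to the bench, with pivot pin and end stop on its robot side. Origin: on the pin's axis at bench level; y along the rail from pin to end stop, x from the pin towards the rail (away from the robot; its front face at x = 60 mm), z up. Pin and stop are set for light loads: more than 30 N between magazine and fixture spoils the setting.
- pin (a point): Steel pivot pin's axis, 20 mm above the bench. Pin 10 mm in diameter, 37 mm tall, on a round foot plate 5 mm thick and 38 mm in diameter.
- stop_mid (a point): Where the end stop's brass-tipped screw meets the magazine's rear flank at its middle setting (17 mm high, fixture x = 24, y = 264 mm); the magazine then lies parallel to the rail. The whole stop block (y = 217 to 315 mm, with screw, ejector and hook) is set by hand and may stand up to 12 mm nearer or farther in x; the setting is not measured: feel for it. The screw is rigid.
- hook_mid (a point): The red spring hook's tooth (y = 292 to 304 mm, 33 mm tall, its tip at fixture x = -41 mm) at the middle setting. It drops in front of the tab in the last 1.5 mm before the stop screw. A spring ejector (y = 240 mm), met 35 mm before home, pushes back 5 to 10 N and the hook's ramp 1 to 3 N: some 15 N at the grip area latches it. If the hook has not dropped, the ejector pushes the magazine out.
- magazine: Loose black bar, 0.25 to 0.46 kg, sliding on the bench: 48 mm wide (x -24 to 24), 30 mm high, y = 30 to 270 mm, with two rows of fixed steel sleeves (y = 40 to 185 mm, tops 53 mm high). Origin: underside, at the fork's throat (on the pin's axis when hooked); y from heel to tabbed end, x across towards the rail, z up. At the start the tabbed end is swung 0.3 to 0.5 rad towards the robot.
- heel (a point): Centre of the heel fork's throat, 20 mm above the bench; at pin when fully hooked, 40 to 85 mm from it at the start. The fork (magazine y = -24 to 30 mm, 8 to 26 mm above the bench) has a 14 mm slot, open towards -y, widening to 31 mm at its mouth.
- grip (a point): Middle of the magazine's plain grey grip area (y = 200 to 265 mm): 235 mm from the throat along y, half-way up (15 mm above the bench), 48 mm wide here. Its flank on the robot's side (magazine x = -24 mm) is the place to push.
- tab (a point): Centre of the orange tab at the magazine's far end, 32 x 48 mm and 14 mm high (magazine x = -8 to 24, y = 270 to 318 mm), which the hook snaps over.
- parts_bin: Bystander: grey open bin of small parts, 90 x 130 x 55 mm; origin under its centre.
- spring_box: Bystander: dark steel box with springs on top, 110 x 75 x 36 mm; origin under its centre.
- cup: Bystander: blue ceramic cup, 68 mm wide, 70 mm high; origin under its centre.
- screwdriver: Bystander: screwdriver lying on the bench, 170 mm long, up to 30 mm high; origin near its middle.

How it is judged:
On the way, in this order (a step that is already met when the one before it is completed fails the run):
1. the heel is fully hooked on the pin (throat within 5 mm of the pin's axis) while the magazine is still swung out by more than 0.15 rad (horizontal distance between heel and pin below 0.005 m and angle between the y axis of magazine and the y axis of fixture, either way round above 0.15 rad), for 0.2 s.
2. swung in along the rail about the pin (angle between the y axis of magazine and the y axis of fixture, either way round below 0.066 rad and horizontal distance between heel and pin below 0.01 m), for 0.1 s.
At the end, for the whole second after the job is handed in: The magazine lies flat and at rest along the rail, its y axis within 0.066 rad of the fixture's, its heel on the pin (throat within 10 mm of the pin's axis), held by the hook (if the hook has not dropped, the ejector swings it back out of this tolerance) (all of step 2 and angle between magazine's own z axis and vertical below 0.03 rad and linear speed of magazine below 0.01 m/s); the robot touches nothing.
It fails at once if the magazine is forced against the pin, stop or rail with more than 30 N (contact force between magazine and fixture above 30 N).
It fails at once if the fixture itself is pushed by the robot with more than 30 N (contact force between any of the arm, the fingers and fixture above 30 N).
It fails at once if a bystander is moved by more than 20 mm (distance of any of parts_bin, spring_box, cup, screwdriver from where it was at the start of the episode above 0.02 m).
It also fails if it takes over 53 s, if anything falls off the work surface, if the arm or the gripper's body presses on something with over 40 N, if the wrist force passes 120 N, or if a joint passes its speed limit or range.

## Robot

A 6-joint arm with a two-finger parallel gripper is mounted at the origin on the work surface. World frame = base frame: x ahead of the robot, y to its left, z up, the work surface at z = 0. Lengths are in m, angles in rad, forces in N, time in s.
With the tool pointing down it reaches from about 0.375 to 0.9 m from the base axis. Payload 3.1 kg.
Tool frame: the origin (TCP) lies at the very end of the fingers, on their centre line; the grasp point (between the pads) lies 19 mm behind it (manip.grasp_offset is the distance from the TCP to the grasp point, in m); y points along the fingers, z is the direction in which the jaws open and shut, and the axes are right-handed (so a half turn about y gives the same grasp; the last joint's range is limited). The gripper opens to 85 mm and grips with 20 to 120 N. Pads are 22 mm wide; open, the fingers measure 114 mm over their backs; the gripper's body (76 mm by 85 mm) begins 54 mm behind the grasp point. The pads swing forward as they close: fully open they stand 13 mm farther back than shut.
Start: joints at [1.05, 0.527, 1.433, -0, 1.181, -0.178], TCP at [0.21, 0.589, 0.231] pointing down, gripper open.
Joint ranges: [-3.08, 3.08], [-0.75, 2.2], [0.22, 2.44], [-1.43, 4.57], [0, 2.65], [-2.85, 2.85]. Speed limits (rad/s): [2.79, 2.79, 3.14, 3.14, 3.14, 3.14].

## Interface

Orientations are given as a unit quaternion [x, y, z, w].
In Python, from station import manip gives the robot as it stands.
- The arm moves only by the tool apply_moves, never from a script. Its argument "motion" is a list of rows, each a list of 5 numbers: the finger opening in mm, from 0 to 85.4, then the shift along the tool's x, y, z in units of 30 mm (1.0 is 30 mm), then the turn about the tool's y in units of 10 degrees (1.0 is 10 degrees). In form: [[fingers, x, y, z, twist], ...]. A call has 1 to 12 rows; each row is the pose to reach, as a shift and turn from the pose commanded when the call began, along the tool's axes at that moment; what a row does not reach only later rows make up. A row lasts 1/8 s, in which the tool goes at most 62.5 mm and 10.7 degrees, less where a joint would pass 70% of its speed; a pose out of reach is approached as far as the arm can. A call with a gripper value outside its range is refused whole. The fingers move at their own pace and stop on an object; "squeeze" is the grip in N (left out, the last holds). Time passes only in rows, so rows that repeat a pose let the fingers close. It gives the time, the measured TCP pose, the force and the opening at its end, in the units of the state.
- manip.sense(): the state, without advancing time (a new reading comes with each control period).
- manip.snapshot(name): name is "side" or "top"; returns the picture (384x512x3 uint8, red, green, blue); there is no depth.
- manip.get_calibration(name): a dict with "intrinsics" (3x3 intrinsics, pixels), "extrinsics" (4x4, takes a point from camera to world coordinates). Camera axes: x right, y up, looking along -z (the intrinsics and any distortion apply to the point x, -y, -z); pixel columns grow to the right and rows downward; lengths in m; the calibration is good to about 2 mm. A picture is of the moment at which its call begins. get_calibration takes no time and is no camera call.
- manip.sign_off(): hands the job in, once; it reports no verdict.
The state is a dict: "t": time; "q": joint angles; "qd": joint speeds; "tau": joint torques, N m; "tcp_pos": TCP position; "tool_rot": TCP orientation; "force": force on the tool from outside, world axes, zero at the start; "ft_torque": the same for the moment, N m; "finger_gap": opening from 0.0 (shut) to 1.0 (fully open).
Only numpy, scipy, OpenCV 4.12 (cv2) and the standard library are available. Lean on these libraries where they do the work, as an engineer would, in place of code of your own. Each camera call takes 0.05 s, during which the arm holds its last target.

## Working session

There is one attempt and no reset: what is moved stays moved. The work goes in short steps, Python scripts to look and compute and a tool call to move; the robot and the scene stay as the last step left them, time stands still between calls to the robot, and variables do not carry over. Pictures are saved under pics/ and viewed, and the job is handed in when it is done.

Besides the shell and the picture viewer there is one more tool, called after ">>>" in YAML: its name, and indented under it one key for each argument. apply_moves: Moves the arm, as the interface text tells. Its arguments: {"type":"object","properties":{"motion":{"type":"array"},"squeeze":{"type":"number"}},"required":["motion"]}

```bash
mkdir -p pics; ls; cat > h.py <<'E'
import numpy as np, cv2
from station import manip
def cal(n):
    c=manip.get_calibration(n); return np.array(c["intrinsics"]),np.array(c["extrinsics"]),c
def ray(n,u,v):
    K,T,_=cal(n); d=np.linalg.inv(K)@np.array([u,v,1.]); d=np.array([d[0],-d[1],-d[2]])
    return T[:3,3],T[:3,:3]@d
def onz(n,u,v,z):
    o,d=ray(n,u,v); return o+d*(z-o[2])/d[2]
def proj(n,p):
    K,T,_=cal(n); q=T[:3,:3].T@(np.array(p)-T[:3,3]); q=K@np.array([q[0],-q[1],-q[2]]); return q[:2]/q[2]
E
python3 - <<'E'
from h import *
print(manip.sense())
for n in("side","top"):
    im=manip.snapshot(n); cv2.imwrite(f"pics/{n}0raw.png",im[...,::-1]); cv2.imwrite(f"pics/{n}0.png",cv2.resize(im[...,::-1],(800,600)))
    print(cal(n)[2])
E
```

```text
pics
{'t': 0.0, 'q': array([ 1.04947784e+00,  5.28478195e-01,  1.43392468e+00,  3.11659437e-05,
        1.18139301e+00, -1.78518905e-01]), 'qd': array([ 0.00239144, -0.00045397,  0.00157333, -0.00065399, -0.00266087,
       -0.00010769]), 'tau': array([ 7.70521074e-04, -4.42347336e+01, -1.78026098e+01, -2.15986011e-04,
        8.39717482e-03, -1.14632178e-05]), 'tcp_pos': array([0.20968634, 0.5880056 , 0.23031911]), 'tool_rot': array([ 0.69747266, -0.12088608,  0.12033285, -0.69601613]), 'force': array([ 0.99711787, -0.59727012,  0.0610618 ]), 'ft_torque': array([ 0.0307602 , -0.02020245,  0.03543009]), 'finger_gap': 1.0013425059844285}
{'intrinsics': array([[426.88308496,   0.        , 245.0798418 ],
       [  0.        , 426.88308496, 197.87859804],
       [  0.        ,   0.        ,   1.        ]]), 'extrinsics': array([[ 8.91512332e-01,  3.11112482e-01, -3.29264004e-01,
         6.57255260e-02],
       [-4.52996424e-01,  6.12243816e-01, -6.48036842e-01,
        -7.30384614e-01],
       [-2.25004653e-05,  7.26888253e-01,  6.86755755e-01,
         8.57275180e-01],
       [ 0.00000000e+00,  0.00000000e+00,  0.00000000e+00,
         1.00000000e+00]])}
{'intrinsics': array([[413.36140036,   0.        , 257.87913536],
       [  0.        , 413.36140036, 186.5610797 ],
       [  0.        ,   0.        ,   1.        ]]), 'extrinsics': array([[ 0.02580959,  0.99736289, -0.06783162,  0.38325329],
       [-0.99966347,  0.02557298, -0.00435443,  0.03052179],
       [-0.00260829,  0.06792118,  0.99768728,  1.1958783 ],
       [ 0.        ,  0.        ,  0.        ,  1.        ]])}
```

View pics/top0.png

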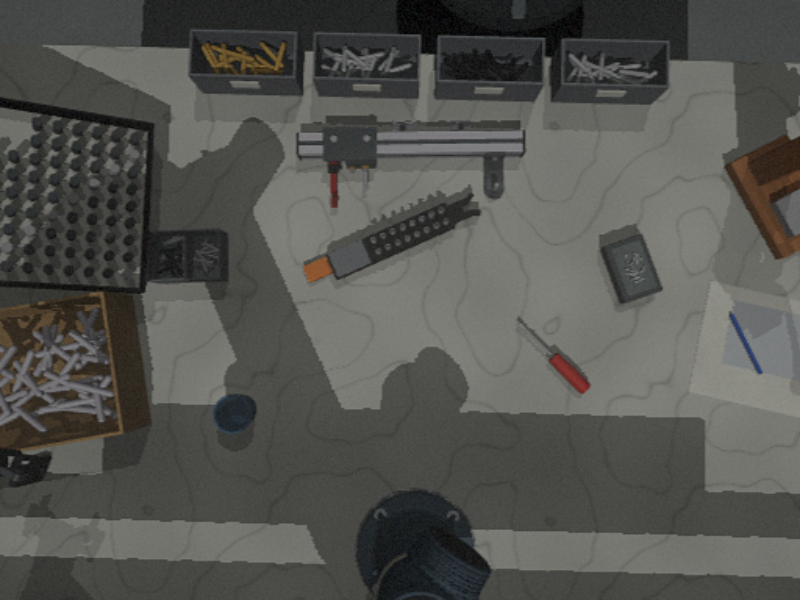

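View pics/side0.png

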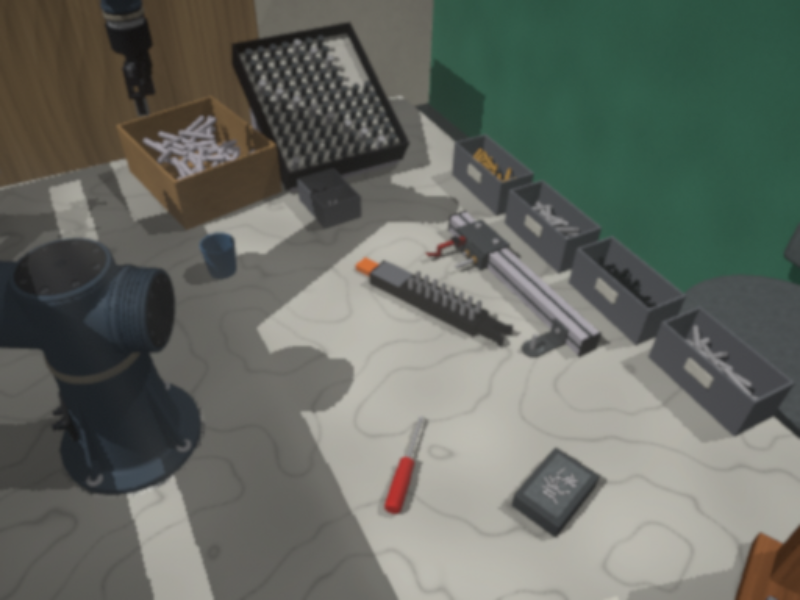

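```bash
python3 - <<'E'
from h import *
im=cv2.imread("pics/top0raw.png"); c=im[60:190,180:350]; cv2.imwrite("pics/topz.png",cv2.resize(c,None,fx=4.7,fy=4.6,interpolation=cv2.INTER_CUBIC))
im=cv2.imread("pics/side0raw.png"); c=im[130:240,220:390]; cv2.imwrite("pics/sidez.png",cv2.resize(c,None,fx=4.7,fy=4.6,interpolation=cv2.INTER_CUBIC))
E
```

```text
(no output)
```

View pics/topz.png

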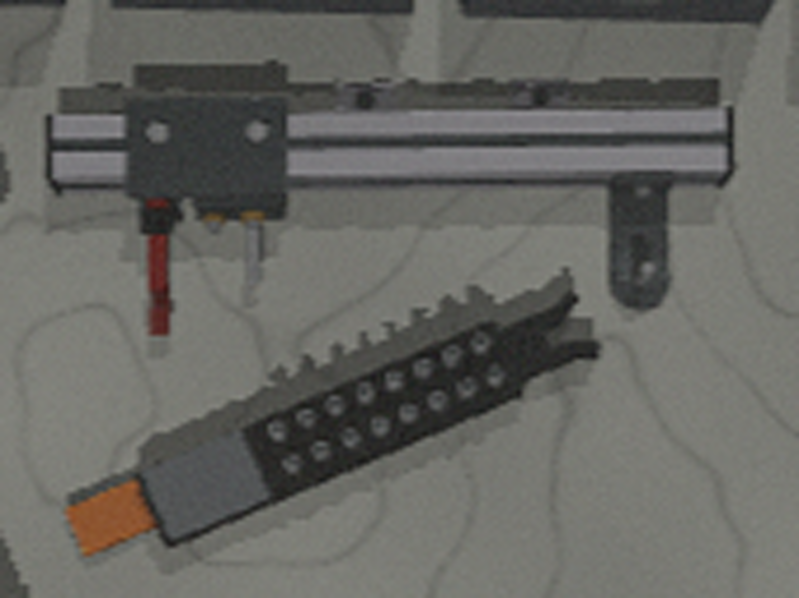

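View pics/sidez.png

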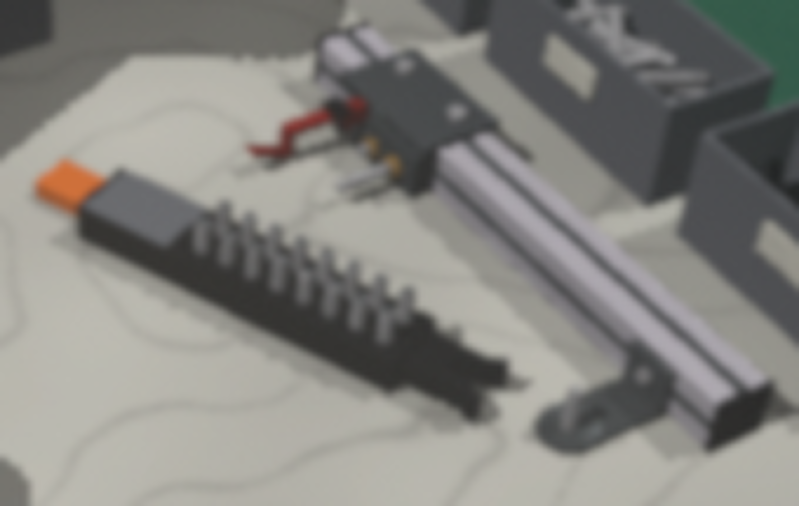

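```bash
cat >> h.py <<'E'
def tz(u,v,z): return onz("top",180+(u+.5)/4.7-.5,60+(v+.5)/4.6-.5,z)
def sz(u,v,z): return onz("side",220+(u+.5)/4.7-.5,130+(v+.5)/4.6-.5,z)
E
python3 - <<'E'
from h import *
np.set_printoptions(precision=4,suppress=True)
def tri(a,b):
    o1,d1=ray("top",180+(a[0]+.5)/4.7-.5,60+(a[1]+.5)/4.6-.5);o2,d2=ray("side",220+(b[0]+.5)/4.7-.5,130+(b[1]+.5)/4.6-.5)
    s=np.linalg.lstsq(np.c_[d1,-d2],o2-o1,rcond=None)[0]; p,q=o1+s[0]*d1,o2+s[1]*d2
    return (p+q)/2,np.linalg.norm(p-q)
print("pin top",tz(646,268,.037),"side",sz(573,408,.037), tri((646,268),(573,408)))
print("rail front", tz(50,186,.04),tz(730,183,.04),"back",tz(50,115,.04),tz(730,108,.04))
print("mag corners -x far,+x far", tz(172,545,.03),tz(140,478,.03))
print("heel -x", tz(522,393,.03),"heel +x",tz(490,322,.03))
print("fork tips",tz(598,350,.026),tz(577,297,.026))
print("tab", tz(110,517,.014), "tab far",tz(85,556,.014),tz(67,508,.014))
print("hook tip",tz(158,333,.033))
im=cv2.imread("pics/top0raw.png");hsv=cv2.cvtColor(im,cv2.COLOR_BGR2HSV)
m=cv2.inRange(hsv,(5,120,80),(20,255,255));m[:130]=0;m[190:]=0;m[:,:180]=0;m[:,230:]=0
r=cv2.minAreaRect(max(cv2.findContours(m,0,1)[0],key=cv2.contourArea));print(r)
for p in cv2.boxPoints(r):print(onz("top",*p,.014))
E
```

```text
pin top [ 0.6619 -0.1274  0.037 ] side [ 0.6521 -0.1433  0.037 ] (array([ 0.6661, -0.1298,  0.018 ]), np.float64(0.0008123256123549078))
rail front [0.7035 0.2343 0.04  ] [ 0.7157 -0.1769  0.04  ] back [0.7482 0.2359 0.04  ] [ 0.7629 -0.1763  0.04  ]
mag corners -x far,+x far [0.4835 0.1542 0.03  ] [0.5245 0.1749 0.03  ]
heel -x [ 0.5833 -0.0546  0.03  ] heel +x [ 0.6272 -0.0343  0.03  ]
fork tips [ 0.6121 -0.1006  0.026 ] [ 0.6452 -0.0872  0.026 ]
tab [0.5015 0.1944 0.014 ] tab far [0.4767 0.2088 0.014 ] [0.5065 0.2209 0.014 ]
hook tip [0.6147 0.1667 0.033 ]
((203.17242431640625, 172.06900024414062), (11.29235553741455, 16.281999588012695), 66.80140686035156)
[0.5063 0.222  0.014 ]
[0.526  0.1796 0.014 ]
[0.4963 0.1658 0.014 ]
[0.4767 0.2082 0.014 ]
```

```bash
python3 - <<'E'
from h import *
im=cv2.imread("pics/top0raw.png"); c=im[90:150,290:350]; a=cv2.resize(c,(480,480),interpolation=cv2.INTER_CUBIC)
# side zoom
im=cv2.imread("pics/side0raw.png"); c=im[195:245,315:365]; b=cv2.resize(c,(480,480),interpolation=cv2.INTER_CUBIC)
cv2.imwrite("pics/pinA.png",cv2.convertScaleAbs(a,alpha=1.5));cv2.imwrite("pics/pinB.png",cv2.convertScaleAbs(b,alpha=1.5))
E
```

```text
(no output)
```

View pics/pinA.png

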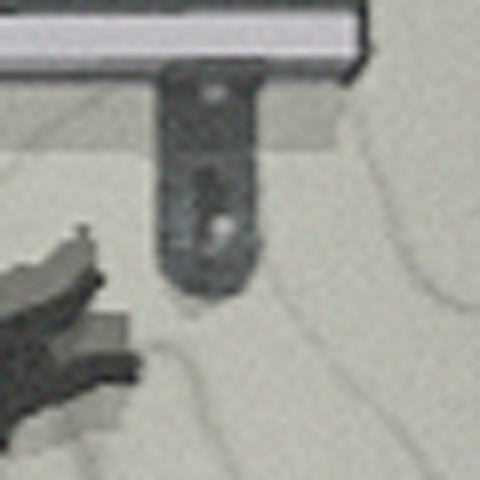

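View pics/pinB.png

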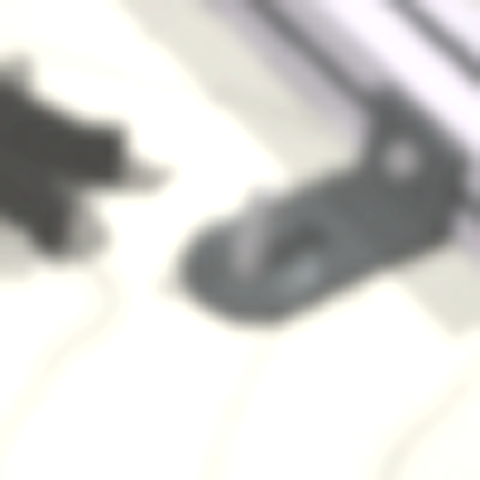

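```bash
python3 - <<'E'
from h import *
np.set_printoptions(precision=4,suppress=True)
A=lambda u,v,z:onz("top",290+(u+.5)/8-.5,90+(v+.5)/8-.5,z)
B=lambda u,v,z:onz("side",315+(u+.5)/9.6-.5,195+(v+.5)/9.6-.5,z)
print("foot top",A(211,247,.005),"pintop",A(219,224,.035), "rail end corner top",A(362,60,.04))
print("side pin base",B(244,268,.005),"pin top",B(260,196,.037))
# foot extents in side
print("side foot ctr", B(250,258,.005), [B(*p,.005) for p in [(185,275),(235,322)]])
print("foot extents", A(160,247,.005),A(262,247,.005),A(211,299,.005))
# rail edges: white pixels in top
im=cv2.imread("pics/top0raw.png").astype(int)
for x in (300,320,330): print(x, im[75:106,x].sum(1))
for x in (195,200,250,270): print(x, im[75:106,x].sum(1))
E
```

```text
foot top [ 0.6619 -0.1287  0.005 ] pintop [ 0.6633 -0.1274  0.035 ] rail end corner top [ 0.7224 -0.1765  0.04  ]
side pin base [ 0.6617 -0.1314  0.005 ] pin top [ 0.6598 -0.1333  0.037 ]
side foot ctr [ 0.6656 -0.129   0.005 ] [array([ 0.6451, -0.126 ,  0.005 ]), array([ 0.647 , -0.1474,  0.005 ])]
foot extents [ 0.6614 -0.1101  0.005 ] [ 0.6624 -0.1473  0.005 ] [ 0.6427 -0.129   0.005 ]
300 [298 308 212 173 180 217 226 246 216 402 370 358 379 392 181 171 209 386
 385 380 373 379 299 238 152 244 324 307 295 315 324]
320 [317 323 244 177 185 190 181 201 222 383 379 378 380 343 172 168 273 394
 376 377 375 394 186 171 168 143 131 145 167 160 164]
330 [313 308 171 164 179 176 165 167 267 383 374 375 387 346 176 167 277 381
 371 386 372 401 249 202 185 290 322 319 326 321 309]
195 [351 348 342 350 224 223 222 208 217 201 389 377 377 369 380 218 158 152
 381 369 371 372 383 328 271 119 257 299 321 308 306]
200 [299 299 308 238 218 210 213 224 222 206 399 366 356 374 377 229 158 144
 391 385 378 365 378 310 258 135 266 291 301 314 311]
250 [315 299 306 175 172 189 227 228 205 312 367 362 368 368 277 178 166 314
 369 374 370 363 399 276 195 220 291 308 311 302 299]
270 [354 363 354 232 190 220 239 224 209 394 383 365 374 377 223 175 168 352
 382 374 379 374 354 273 156 268 303 330 312 319 324]
```

```bash
cat >> h.py <<'E'
from scipy.spatial.transform import Rotation as R
np.set_printoptions(precision=4,suppress=True)
PIN=np.array([.662,-.1295]); FA=.034
def md(a): return np.array([-np.sin(a),np.cos(a)])
def go(target,ang=None,s=None,cmd=None):
    """target world xyz -> units in tool axes; ang = desired heading of tool z (mx dir angle from world x)"""
    s=s or manip.sense(); r=R.from_quat(s["tool_rot"]).as_matrix()
    u=r.T@(np.array(target)-(s["tcp_pos"] if cmd is None else cmd))/.03
    out=[u]
    if ang is not None:
        z=r[:,2]; h=np.arctan2(z[1],z[0]); d=(ang-h+np.pi/2)%np.pi-np.pi/2
        out.append(("twist",np.degrees(d)*(np.sign(r[2,1]))/10, "hdg",h))
    return out
def st():
    s=manip.sense(); r=R.from_quat(s["tool_rot"]).as_matrix()
    print("t",s["t"],"tcp",s["tcp_pos"],"F",s["force"],"T",s["ft_torque"],"gap",s["finger_gap"],"q",s["q"]); print(r); return s
E
python3 - <<'E'
from h import *
st()
print(go((.5185,.1345,.12),.447))
E
```

```text
t 0.1 tcp [0.2097 0.5881 0.2304] F [-0.2268 -0.2601 -0.5037] T [-0.0598 -0.0683  0.035 ] gap 1.0022070808839667 q [ 1.0495  0.5284  1.4338 -0.      1.1815 -0.1785]
[[ 0.9418 -0.001   0.3361]
 [-0.3361 -0.0018  0.9418]
 [-0.0003 -1.     -0.002 ]]
[array([ 14.776 ,   3.6975, -10.7718]), ('twist', np.float64(4.474671238762792), 'hdg', np.float64(1.2279774606070404))]
```

>>> apply_moves:
  motion:
    - [85,14.78,3.7,-10.77,4.47]
    - [85,14.78,3.7,-10.77,4.47]
    - [85,14.78,3.7,-10.77,4.47]
    - [85,14.78,3.7,-10.77,4.47]
    - [85,14.78,3.7,-10.77,4.47]
    - [85,14.78,3.7,-10.77,4.47]
    - [85,14.78,3.7,-10.77,4.47]
    - [85,14.78,3.7,-10.77,4.47]
    - [85,14.78,3.7,-10.77,4.47]
    - [85,14.78,3.7,-10.77,4.47]
    - [85,14.78,3.7,-10.77,4.47]
    - [85,14.78,3.7,-10.77,4.47]
  squeeze: 20

```text
t: 1.6
tcp_pos: [0.5178, 0.1366, 0.1204]
tool_rot: [0.599, -0.376, 0.376, -0.599]
force: [0.6, 1.0, -0.2]
finger_gap: 0.999
```

```bash
python3 - <<'E'
from h import *
st()
im=manip.snapshot("side"); cv2.imwrite("pics/s1.png",cv2.resize(im[130:240,220:390,::-1],None,fx=4.7,fy=4.6,interpolation=cv2.INTER_CUBIC))
print(go((.5185,.1345,.012),.447))
E
```

```text
t 1.6 tcp [0.5178 0.1366 0.1204] F [ 0.5576  0.9729 -0.1524] T [-0.0562 -0.0556 -0.042 ] gap 0.9991035444520189 q [ 0.0489  0.5708  1.7567  0.0003  0.8151 -0.401 ]
[[ 0.4348 -0.001   0.9005]
 [-0.9005  0.0001  0.4348]
 [-0.0006 -1.     -0.0009]]
[array([ 0.0734,  3.6182, -0.0143]), ('twist', np.float64(0.017722763613016317), 'hdg', np.float64(0.45009320577599793))]
```

View pics/s1.png

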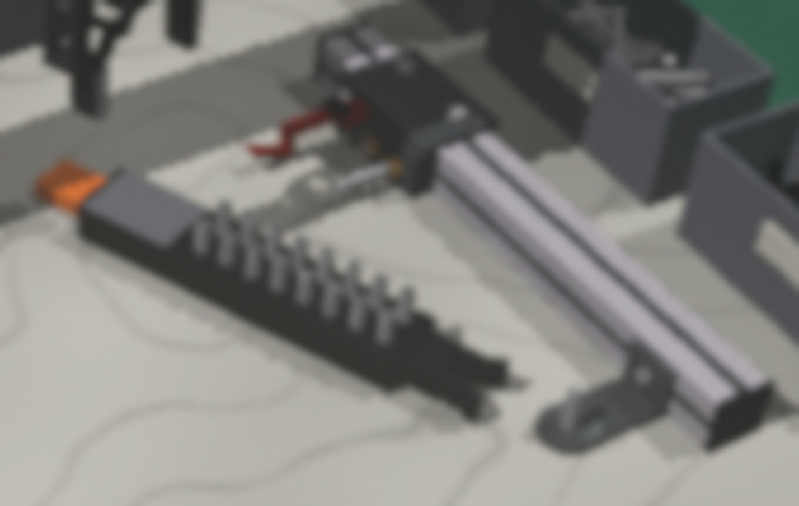

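>>> apply_moves:
  motion:
    - [85,0.07,1.2,0,0]
    - [85,0.07,2.4,0,0]
    - [85,0.07,3.2,0,0]
    - [85,0.07,3.55,0,0]
    - [85,0.07,3.55,0,0]

```text
t: 2.28
tcp_pos: [0.5195, 0.1341, 0.0137]
tool_rot: [0.599, -0.376, 0.376, -0.599]
force: [0.3, 0.1, -0.1]
finger_gap: 1.0
```

```bash
python3 - <<'E'
from h import *
st()
im=manip.snapshot("side"); cv2.imwrite("pics/s2.png",cv2.resize(im[130:240,220:390,::-1],None,fx=4.7,fy=4.6,interpolation=cv2.INTER_CUBIC))
im=manip.snapshot("top"); cv2.imwrite("pics/t2.png",cv2.resize(im[60:190,180:350,::-1],None,fx=4.7,fy=4.6,interpolation=cv2.INTER_CUBIC))
E
```

```text
t 2.275 tcp [0.5195 0.1341 0.0137] F [ 0.3251  0.1139 -0.11  ] T [-0.0008  0.0374 -0.027 ] gap 0.9996088515660148 q [ 0.0443  0.7602  1.7995  0.      0.5827 -0.4049]
[[ 0.4342 -0.0008  0.9008]
 [-0.9008 -0.      0.4342]
 [-0.0003 -1.     -0.0007]]
```

View pics/s2.png

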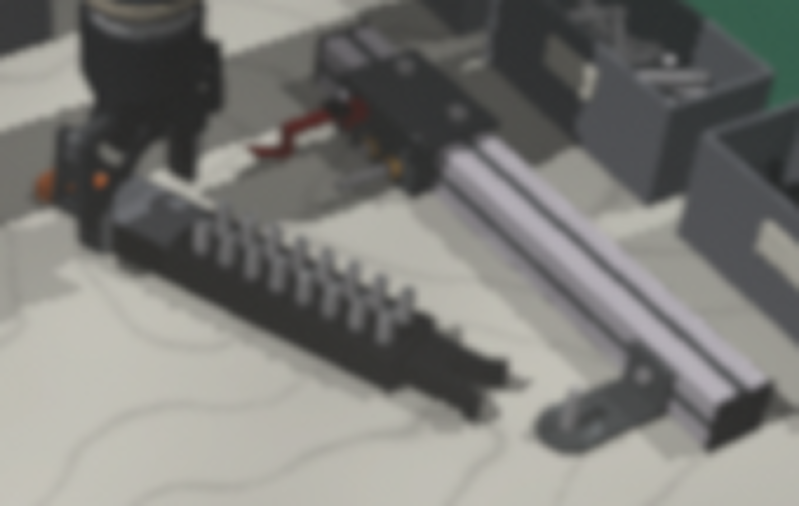

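View pics/t2.png

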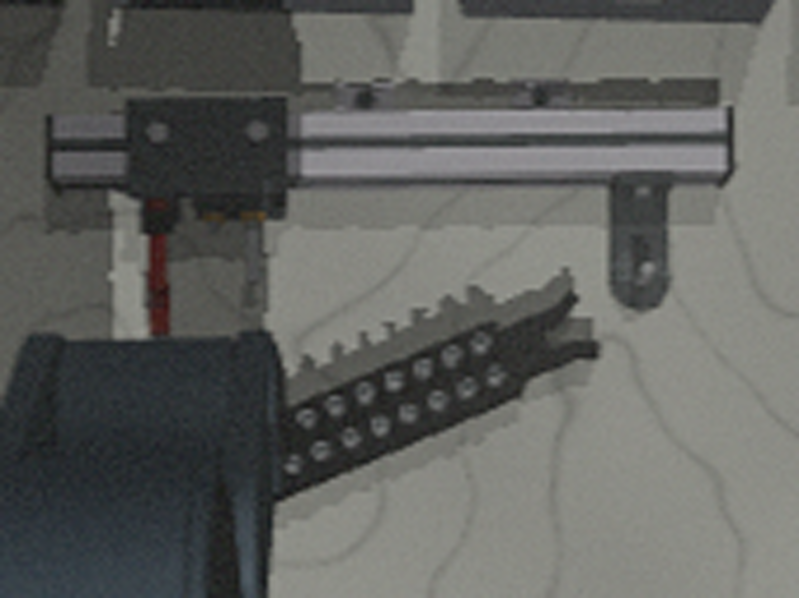

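>>> apply_moves:
  motion:
    - [60,0,0,0,0]
    - [44,0,0,0,0]
    - [40,0,0,0,0]
    - [40,0,0,0,0]
    - [40,0,0,0,0]
    - [40,0,0,0,0]
  squeeze: 25

```text
t: 3.12
tcp_pos: [0.521, 0.1335, 0.0147]
tool_rot: [-0.598, 0.376, -0.377, 0.599]
force: [0.3, 0.6, 6.2]
finger_gap: 0.557
```

```bash
python3 - <<'E'
from h import *
st()
im=manip.snapshot("top"); cv2.imwrite("pics/t3raw.png",im[...,::-1]);cv2.imwrite("pics/t3.png",cv2.resize(im[60:190,180:350,::-1],None,fx=4.7,fy=4.6,interpolation=cv2.INTER_CUBIC))
E
```

```text
t 3.125 tcp [0.521  0.1335 0.0147] F [0.3481 0.5689 6.1855] T [ 0.1165 -0.0596  0.0693] gap 0.5571569445870105 q [ 0.0429  0.7585  1.7985  0.0001  0.5822 -0.4052]
[[ 0.4332  0.0025  0.9013]
 [-0.9013  0.0001  0.4332]
 [ 0.0009 -1.      0.0023]]
```

View pics/t3.png

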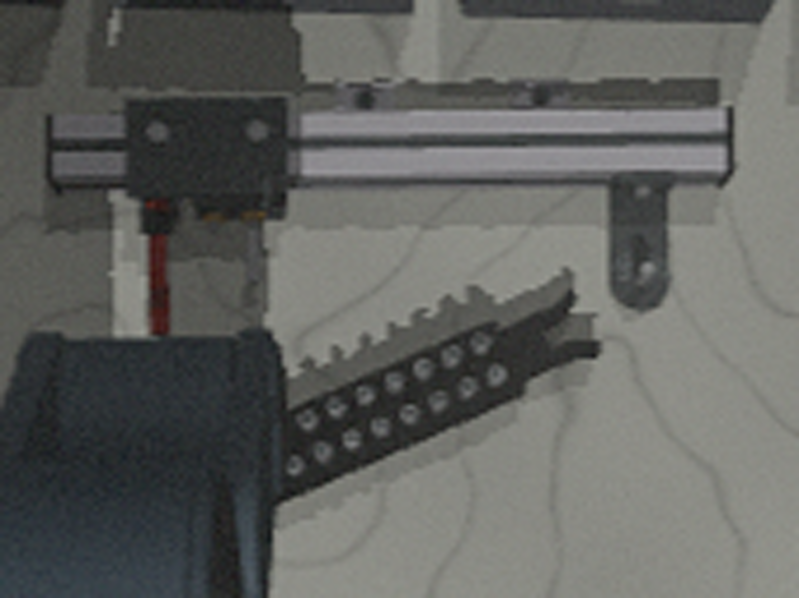

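>>> apply_moves:
  motion:
    - [40,0.2,-0.02,0.1,0]
    - [40,0.4,-0.02,0.22,0]
    - [40,0.6,-0.02,0.34,0]
    - [40,0.8,-0.02,0.45,0]
    - [40,0.9,-0.02,0.45,0]
    - [40,0.9,-0.02,0.45,0]

```text
t: 3.92
tcp_pos: [0.5433, 0.115, 0.0148]
tool_rot: [0.599, -0.377, 0.376, -0.598]
force: [-2.3, 2.3, 5.4]
finger_gap: 0.559
```

```bash
python3 - <<'E'
from h import *
st()
im=manip.snapshot("top"); cv2.imwrite("pics/t4raw.png",im[...,::-1]);cv2.imwrite("pics/t4.png",cv2.resize(im[70:160,250:350,::-1],None,fx=7,fy=6.6,interpolation=cv2.INTER_CUBIC))
E
```

```text
t 3.925 tcp [0.5433 0.115  0.0148] F [-2.2599  2.2781  5.3782] T [ 0.359   0.2238 -0.015 ] gap 0.5587802953873194 q [ 0.0072  0.7698  1.7506  0.0008  0.6223 -0.4407]
[[ 0.4325 -0.0011  0.9016]
 [-0.9016  0.0004  0.4325]
 [-0.0009 -1.     -0.0008]]
```

View pics/t4.png

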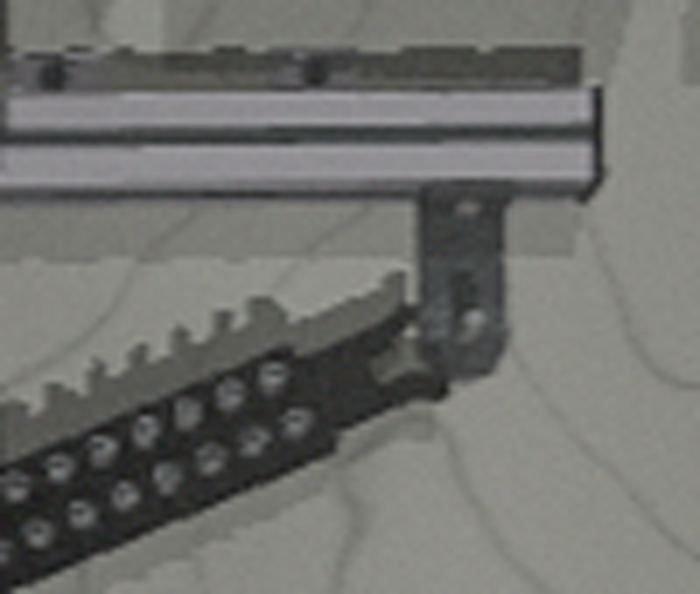

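>>> apply_moves:
  motion:
    - [40,0.15,0,0.03,0]
    - [40,0.3,0,0.05,0]
    - [40,0.45,0,0.05,0]
    - [40,0.6,0,0.05,0]
    - [40,0.7,0,0.05,0]
    - [40,0.8,0,0.05,0]
    - [40,0.9,0,0.05,0]
    - [40,1.0,0,0.05,0]
    - [40,1.0,0,0.05,0]

```text
t: 5.1
tcp_pos: [0.5579, 0.0888, 0.0148]
tool_rot: [-0.598, 0.377, -0.376, 0.599]
force: [-1.6, 2.9, 5.3]
finger_gap: 0.556
```

```bash
python3 - <<'E'
from h import *
st()
im=manip.snapshot("top"); cv2.imwrite("pics/t5raw.png",im[...,::-1]);cv2.imwrite("pics/t5.png",cv2.resize(im[70:160,250:350,::-1],None,fx=7,fy=6.6,interpolation=cv2.INTER_CUBIC))
E
```

```text
t 5.1 tcp [0.5579 0.0888 0.0148] F [-1.5822  2.9212  5.335 ] T [0.4827 0.0845 0.1149] gap 0.555940333030238 q [-0.0403  0.776   1.7261  0.001   0.64   -0.4885]
[[ 0.4326 -0.0005  0.9016]
 [-0.9016  0.0006  0.4326]
 [-0.0008 -1.     -0.0002]]
```

View pics/t5.png

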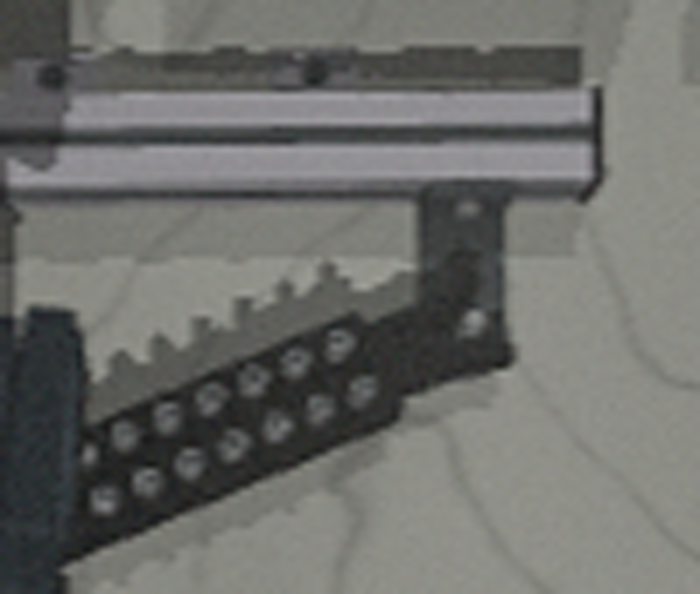

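>>> apply_moves:
  motion:
    - [40,0.08,0,0,0]
    - [40,0.16,0,0,0]
    - [40,0.24,0,0,0]
    - [40,0.24,0,0,0]

```text
t: 5.65
tcp_pos: [0.5609, 0.0824, 0.0147]
tool_rot: [-0.598, 0.377, -0.376, 0.599]
force: [-1.4, 2.9, 6.3]
finger_gap: 0.555
```

>>> apply_moves:
  motion:
    - [40,0.06,0,0,0]
    - [40,0.1,0,0,0]

```text
t: 5.9
tcp_pos: [0.562, 0.08, 0.0148]
tool_rot: [-0.598, 0.377, -0.376, 0.599]
force: [-2.1, 3.6, 4.7]
finger_gap: 0.554
```

>>> apply_moves:
  motion:
    - [40,0.06,0,0,0]
    - [40,0.06,0,0,0]

```text
t: 6.15
tcp_pos: [0.5625, 0.079, 0.0147]
tool_rot: [-0.598, 0.377, -0.376, 0.599]
force: [-1.7, 6.8, 6.2]
finger_gap: 0.555
```

>>> apply_moves:
  motion:
    - [40,0.03,0,0,0]
    - [40,0.03,0,0,0]

```text
t: 6.4
tcp_pos: [0.5625, 0.079, 0.0148]
tool_rot: [-0.598, 0.378, -0.376, 0.599]
force: [-2.4, 10.1, 5.9]
finger_gap: 0.554
```

```bash
python3 - <<'E'
from h import *
st()
im=manip.snapshot("top"); cv2.imwrite("pics/t6raw.png",im[...,::-1]);cv2.imwrite("pics/t6.png",cv2.resize(im[70:160,250:350,::-1],None,fx=7,fy=6.6,interpolation=cv2.INTER_CUBIC))
im=manip.snapshot("side"); cv2.imwrite("pics/s6.png",cv2.resize(im[140:240,250:380,::-1],None,fx=6,fy=6,interpolation=cv2.INTER_CUBIC))
E
```

```text
t 6.4 tcp [0.5625 0.079  0.0148] F [-2.4489 10.1301  5.884 ] T [1.5835 0.1947 0.1861] gap 0.5543168694166771 q [-0.0586  0.7783  1.7172  0.0044  0.6484 -0.5092]
[[ 0.4324 -0.0021  0.9017]
 [-0.9017  0.0028  0.4324]
 [-0.0034 -1.     -0.0007]]
```

View pics/t6.png

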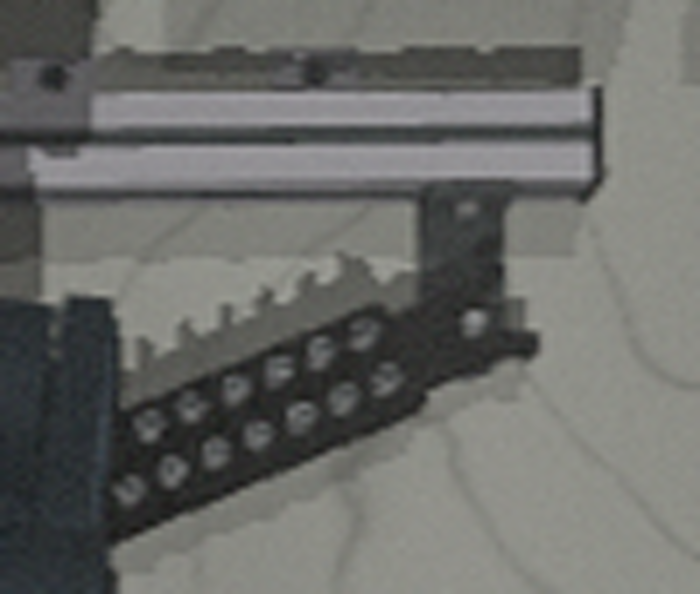

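View pics/s6.png

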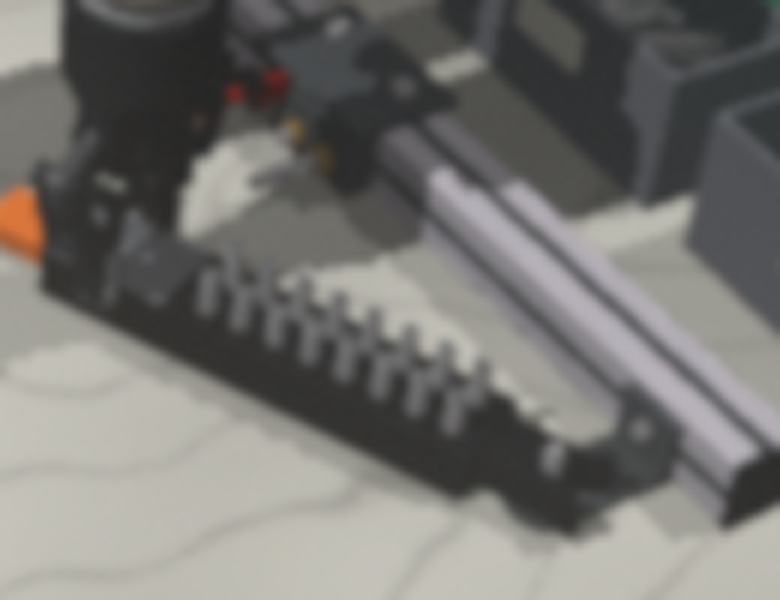

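```bash
python3 - <<'E'
from h import *
A=lambda u,v,z:onz("top",250+(u+.5)/7-.5,70+(v+.5)/6.6-.5,z)[:2]
a=.447; m=md(a); mx=np.array([np.cos(a),np.sin(a)])
for nm,p in (("heel -x corner",A(424,405,.03)-.03*m+.024*mx),("tip lower",A(538,345,.026)+.024*m+.0185*mx)):
    print(nm,p,p-PIN)
# sleeve tops, last pair: mean distance
for im,pp in (("t6",[(365,333),(387,380)]),):
    q=np.mean([A(*p,.053) for p in pp],0); print("last sleeve mid",q,"dist along m to pin",(q-PIN)@m,"lat",(q-PIN)@mx)
# first picture: sleeve last pair vs body corners
q=np.mean([tz(483,342,.053)[:2],tz(497,376,.053)[:2]],0); print("start sleeve to throat est", (q-np.array([.6195,-.0755]))@m,(q-np.array([.6195,-.0755]))@mx)
print("start sleeve ends",np.linalg.norm(tz(483,342,.053)-tz(278,430,.053)))
E
```

```text
heel -x corner [ 0.6599 -0.126 ] [-0.0021  0.0035]
tip lower [ 0.66   -0.1263] [-0.002   0.0032]
last sleeve mid [ 0.6409 -0.087 ] dist along m to pin 0.04746483413081735 lat -0.0006979602099541745
start sleeve to throat est 0.04642191504023673 0.00030702447721627554
start sleeve ends 0.13313093543501528
```

>>> apply_moves:
  motion:
    - [40,-0.03,0,0,0]
    - [55,-0.03,0,0,0]
    - [62,-0.03,0,0,0]
    - [62,-0.03,0,0,0]
    - [62,-0.03,-0.8,0,0]
    - [62,-0.03,-2.0,0,0]
    - [62,-0.03,-2.4,0,0]
    - [62,-0.03,-2.4,0,0]

```text
t: 7.5
tcp_pos: [0.5638, 0.0775, 0.0869]
tool_rot: [-0.598, 0.376, -0.377, 0.599]
force: [-0.0, -0.6, -0.1]
finger_gap: 0.73
```

```bash
cat >> h.py <<'E'
def tgt(th,off=.040,r=.235,z=.014):
    m=md(th);mx=np.array([np.cos(th),np.sin(th)]); p=PIN+r*m-off*mx; return np.array([p[0],p[1],z])
E
python3 - <<'E'
from h import *
st()
im=manip.snapshot("side"); cv2.imwrite("pics/s7.png",cv2.resize(im[140:240,230:380,::-1],None,fx=5.3,fy=6,interpolation=cv2.INTER_CUBIC))
im=manip.snapshot("top"); cv2.imwrite("pics/t7.png",cv2.resize(im[60:190,180:350,::-1],None,fx=4.7,fy=4.6,interpolation=cv2.INTER_CUBIC))
# ejector & hook & stop estimate in fixture frame from first picture
f=lambda p:((p[:2]-PIN)@np.array([np.cos(FA),np.sin(FA)]),(p[:2]-PIN)@md(FA))
print("ejector tip",f(tz(251,303,.017)),"hook tip",f(tz(158,334,.033)),"screw tip",f(tz(213,228,.017)))
print(go(tgt(.447,.065,z=.06),.447))
print(go(tgt(.447,.065),.447))
E
```

```text
t 7.5 tcp [0.5638 0.0775 0.0869] F [-0.0258 -0.635  -0.0802] T [-0.0076  0.0192 -0.0302] gap 0.729927966548379 q [-0.0597  0.6566  1.6926 -0.0001  0.7906 -0.5072]
[[ 0.4329  0.0017  0.9014]
 [-0.9014 -0.0002  0.4329]
 [ 0.0009 -1.      0.0014]]
ejector tip (np.float64(-0.015453294325402564), np.float64(0.24219407790755332)) hook tip (np.float64(-0.03787708961267636), np.float64(0.29760768364698)) screw tip (np.float64(0.03256044118918791), np.float64(0.26541586953712165))
[array([-0.1771,  0.8546, -2.1628]), ('twist', np.float64(0.0036550635739365594), 'hdg', np.float64(0.44763792893734894))]
[array([-0.1759,  2.3879, -2.1605]), ('twist', np.float64(0.0036550635739365594), 'hdg', np.float64(0.44763792893734894))]
```

View pics/s7.png

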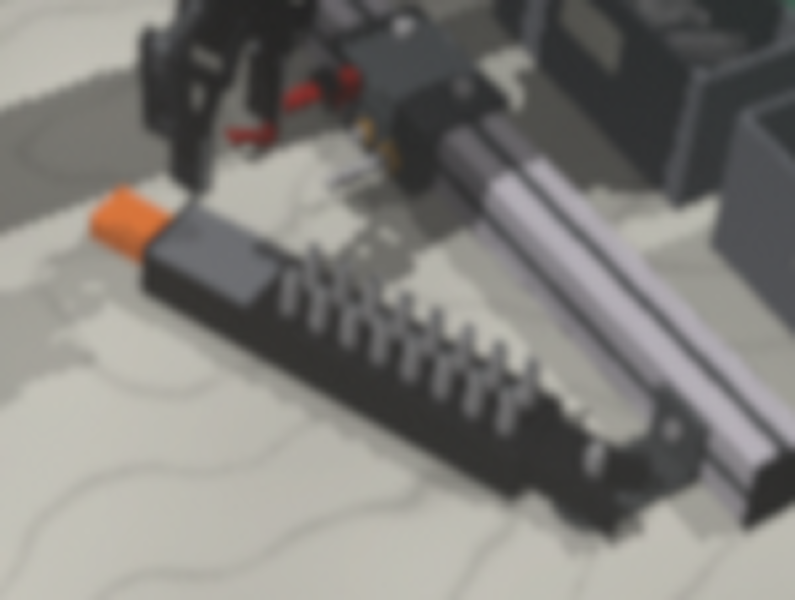

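View pics/t7.png

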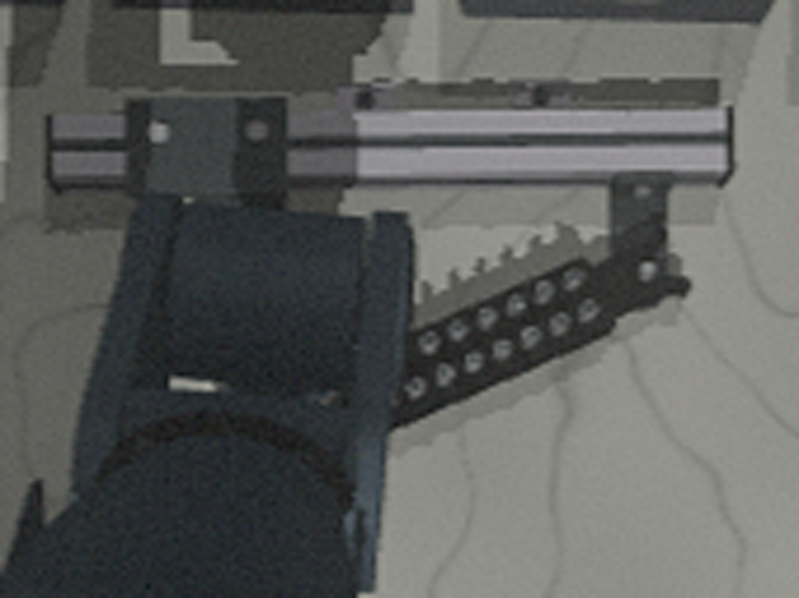

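>>> apply_moves:
  motion:
    - [0,-0.1,0,-1.2,0]
    - [0,-0.17,0,-2.2,0]
    - [0,-0.17,0,-2.2,0]
    - [0,-0.17,0,-2.2,0]
    - [0,-0.17,0.8,-2.2,0]
    - [0,-0.17,1.7,-2.2,0]
    - [0,-0.17,2.2,-2.2,0]
    - [0,-0.17,2.4,-2.2,0]
    - [0,-0.17,2.4,-2.2,0]

```text
t: 8.72
tcp_pos: [0.502, 0.0538, 0.0143]
tool_rot: [-0.599, 0.376, -0.376, 0.599]
force: [-0.8, 0.7, 0.6]
finger_gap: 0.001
```

```bash
python3 - <<'E'
from h import *
s=st()
im=manip.snapshot("side"); cv2.imwrite("pics/s8.png",cv2.resize(im[130:240,220:390,::-1],None,fx=4.7,fy=4.6,interpolation=cv2.INTER_CUBIC))
for th in (.447,.4,.35,.3,.25,.2,.15,.12): print(th,go(tgt(th),th))
E
```

```text
t 8.725 tcp [0.502  0.0538 0.0143] F [-0.7999  0.6943  0.6092] T [-0.0166  0.0412  0.0127] gap 0.0009566412486904236 q [-0.115   0.7419  1.8807  0.0001  0.5189 -0.5629]
[[ 0.4331  0.0001  0.9013]
 [-0.9013  0.      0.4331]
 [ 0.     -1.      0.0001]]
0.447 [array([-0.0219,  0.0228,  0.8315]), ('twist', np.float64(0.005205648620634025), 'hdg', np.float64(0.44790855708131955))]
0.4 [array([-0.0755,  0.0231,  1.201 ]), ('twist', np.float64(0.2744958123321205), 'hdg', np.float64(0.44790855708131955))]
0.35 [array([-0.1135,  0.0233,  1.5965]), ('twist', np.float64(0.5609747098975324), 'hdg', np.float64(0.44790855708131955))]
0.3 [array([-0.1316,  0.0236,  1.9933]), ('twist', np.float64(0.8474536074629431), 'hdg', np.float64(0.44790855708131955))]
0.25 [array([-0.1299,  0.0239,  2.3906]), ('twist', np.float64(1.1339325050283549), 'hdg', np.float64(0.44790855708131955))]
0.2 [array([-0.1083,  0.0241,  2.7873]), ('twist', np.float64(1.4204114025937666), 'hdg', np.float64(0.44790855708131955))]
0.15 [array([-0.067 ,  0.0244,  3.1824]), ('twist', np.float64(1.7068903001591784), 'hdg', np.float64(0.44790855708131955))]
0.12 [array([-0.0327,  0.0246,  3.4182]), ('twist', np.float64(1.8787776386984258), 'hdg', np.float64(0.44790855708131955))]
```

View pics/s8.png

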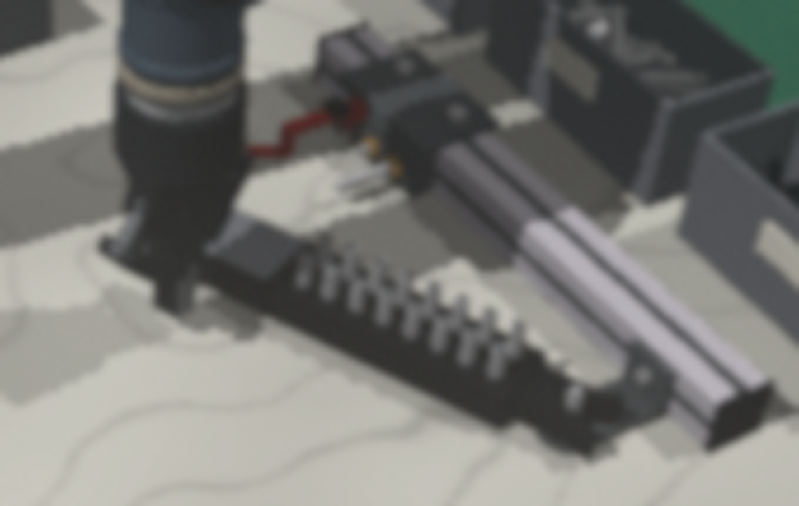

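>>> apply_moves:
  motion:
    - [0,-0.02,0,0.4,0]
    - [0,-0.02,0,0.6,0]
    - [0,-0.02,0,0.75,0]
    - [0,-0.02,0,0.9,0.05]
    - [0,-0.04,0,1.05,0.16]
    - [0,-0.06,0,1.2,0.27]
    - [0,-0.08,0,1.4,0.42]
    - [0,-0.1,0,1.6,0.56]
    - [0,-0.11,0,1.8,0.7]
    - [0,-0.12,0,2.0,0.85]
    - [0,-0.12,0,2.2,1.0]
    - [0,-0.12,0,2.2,1.0]

```text
t: 10.28
tcp_pos: [0.5611, 0.0856, 0.0146]
tool_rot: [-0.563, 0.426, -0.428, 0.564]
force: [0.1, -0.2, -0.1]
finger_gap: -0.001
```

```bash
python3 - <<'E'
from h import *
s=st()
im=manip.snapshot("side"); cv2.imwrite("pics/s9.png",cv2.resize(im[130:240,220:390,::-1],None,fx=4.7,fy=4.6,interpolation=cv2.INTER_CUBIC))
im=manip.snapshot("top"); cv2.imwrite("pics/t9.png",cv2.resize(im[60:190,180:350,::-1],None,fx=4.7,fy=4.6,interpolation=cv2.INTER_CUBIC))
for th in (.28,.25,.2,.15,.12,.09,.06,.034): print(th,go(tgt(th),th))
E
```

```text
t 10.275 tcp [0.5611 0.0856 0.0146] F [ 0.1412 -0.2176 -0.0969] T [-0.0518 -0.0405  0.0286] gap -0.0011350152749966356 q [-0.0454  0.7775  1.7216 -0.0001  0.6397 -0.3185]
[[ 0.2699  0.0027  0.9629]
 [-0.9629 -0.0002  0.2699]
 [ 0.0009 -1.      0.0025]]
0.28 [array([-0.0136,  0.0197, -0.0613]), ('twist', np.float64(-0.03835330245764791), 'hdg', np.float64(0.2733060859310082))]
0.25 [array([-0.0516,  0.0201,  0.1741]), ('twist', np.float64(0.13353403608159922), 'hdg', np.float64(0.2733060859310082))]
0.2 [array([-0.0993,  0.0207,  0.5684]), ('twist', np.float64(0.4200129336470111), 'hdg', np.float64(0.2733060859310082))]
0.15 [array([-0.1272,  0.0214,  0.9647]), ('twist', np.float64(0.7064918312124229), 'hdg', np.float64(0.2733060859310082))]
0.12 [array([-0.1344,  0.0218,  1.203 ]), ('twist', np.float64(0.8783791697516701), 'hdg', np.float64(0.2733060859310082))]
0.09 [array([-0.1345,  0.0222,  1.4413]), ('twist', np.float64(1.050266508290917), 'hdg', np.float64(0.2733060859310082))]
0.06 [array([-0.1274,  0.0227,  1.6796]), ('twist', np.float64(1.2221538468301643), 'hdg', np.float64(0.2733060859310082))]
0.034 [array([-0.1155,  0.023 ,  1.8859]), ('twist', np.float64(1.3711228735641772), 'hdg', np.float64(0.2733060859310082))]
```

View pics/s9.png

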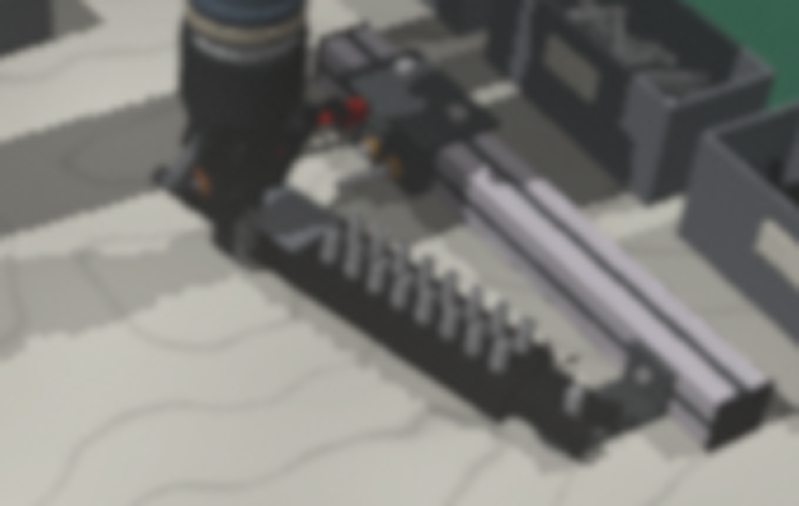

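View pics/t9.png

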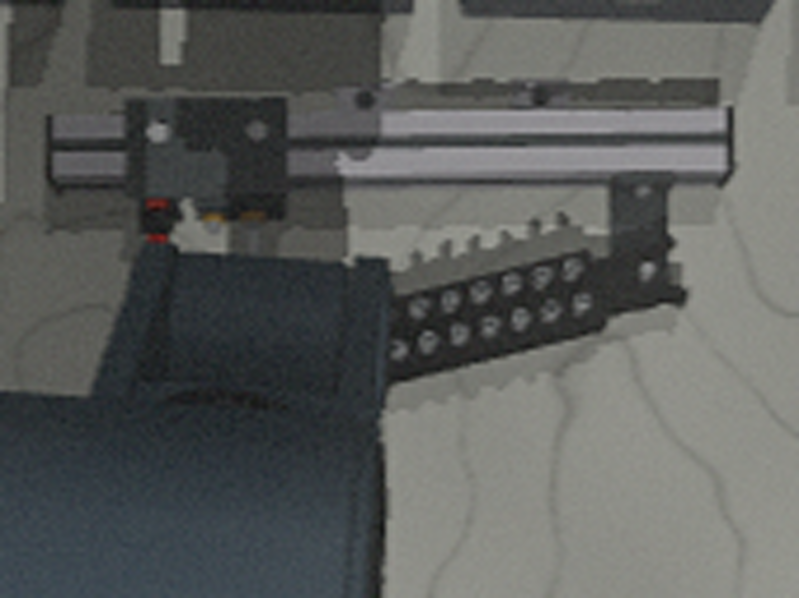

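>>> apply_moves:
  motion:
    - [0,0,0,0.15,0.12]
    - [0,-0.02,0,0.3,0.23]
    - [0,-0.05,0,0.45,0.33]
    - [0,-0.07,0,0.6,0.44]
    - [0,-0.09,0,0.75,0.55]
    - [0,-0.1,0,0.9,0.66]
    - [0,-0.1,0,1.05,0.77]
    - [0,-0.11,0,1.2,0.88]
    - [0,-0.11,0,1.2,0.88]

```text
t: 11.5
tcp_pos: [0.5912, 0.0983, 0.0142]
tool_rot: [0.53, -0.471, 0.468, -0.528]
force: [-6.9, -1.7, 4.5]
finger_gap: -0.007
```

```bash
python3 - <<'E'
from h import *
s=st()
for th in (.12,.09,.06,.034,.02,.0): print(th,go(tgt(th),th))
im=manip.snapshot("top"); cv2.imwrite("pics/t10.png",cv2.resize(im[60:190,180:350,::-1],None,fx=4.7,fy=4.6,interpolation=cv2.INTER_CUBIC))
E
```

```text
t 11.5 tcp [0.5912 0.0983 0.0142] F [-6.8663 -1.6816  4.5438] T [-0.3026  1.1079  0.0309] gap -0.006515538941543788 q [-0.0212  0.8025  1.632  -0.0008  0.7122 -0.1401]
[[ 0.1192 -0.0051  0.9929]
 [-0.9929 -0.0004  0.1192]
 [-0.0002 -1.     -0.0052]]
0.12 [array([-0.0109,  0.0056,  0.0989]), ('twist', np.float64(-0.0029175192137924663), 'hdg', np.float64(0.11949079683729132))]
0.09 [array([-0.0475,  0.0044,  0.3344]), ('twist', np.float64(0.16896981932545466), 'hdg', np.float64(0.11949079683729132))]
0.06 [array([-0.077 ,  0.0032,  0.571 ]), ('twist', np.float64(0.3408571578647018), 'hdg', np.float64(0.11949079683729132))]
0.034 [array([-0.0968,  0.0021,  0.7766]), ('twist', np.float64(0.4898261845987159), 'hdg', np.float64(0.11949079683729132))]
0.02 [array([-0.1053,  0.0016,  0.8875]), ('twist', np.float64(0.5700402759170313), 'hdg', np.float64(0.11949079683729132))]
0.0 [array([-0.1147,  0.0007,  1.0462]), ('twist', np.float64(0.684631834943196), 'hdg', np.float64(0.11949079683729132))]
```

View pics/t10.png

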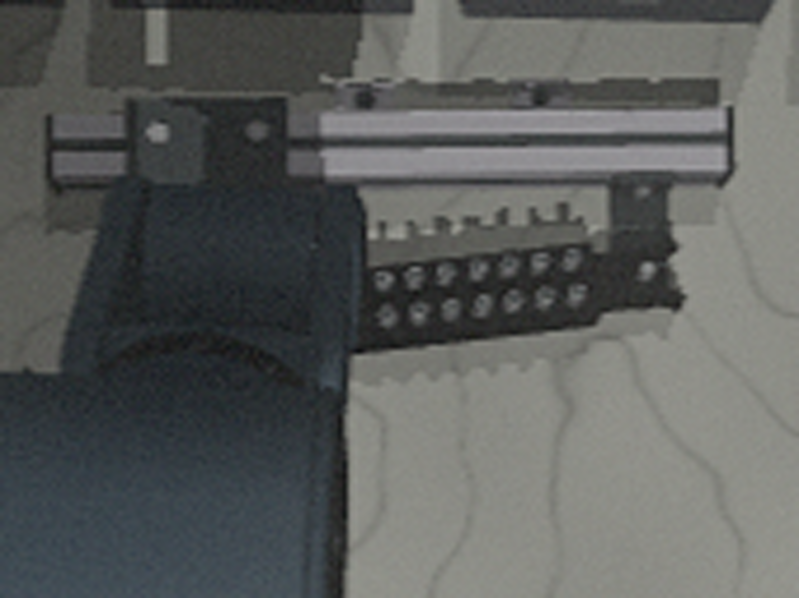

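>>> apply_moves:
  motion:
    - [0,-0.01,0,0.1,0.08]
    - [0,-0.02,0,0.2,0.16]
    - [0,-0.03,0,0.3,0.23]
    - [0,-0.05,0,0.4,0.31]
    - [0,-0.06,0,0.5,0.37]
    - [0,-0.06,0,0.5,0.37]

```text
t: 12.3
tcp_pos: [0.6021, 0.102, 0.0138]
tool_rot: [0.517, -0.489, 0.483, -0.51]
force: [-12.8, -1.4, 8.3]
finger_gap: -0.002
```

>>> apply_moves:
  motion:
    - [0,0,0,0.06,0.04]
    - [0,-0.01,0,0.12,0.08]
    - [0,-0.01,0,0.12,0.08]

```text
t: 12.68
tcp_pos: [0.6047, 0.1028, 0.0138]
tool_rot: [0.514, -0.493, 0.486, -0.506]
force: [-13.4, -1.3, 10.3]
finger_gap: 0.002
```

>>> apply_moves:
  motion:
    - [0,-0.01,-0.04,0.06,0.04]
    - [0,-0.01,-0.04,0.12,0.08]
    - [0,-0.01,-0.04,0.12,0.08]

```text
t: 13.05
tcp_pos: [0.6089, 0.1038, 0.014]
tool_rot: [0.51, -0.497, 0.489, -0.503]
force: [-11.2, 0.4, 2.5]
finger_gap: -0.0
```

```bash
python3 - <<'E'
from h import *
s=st()
for th in (.06,.034,.02): print(th,go(tgt(th),th))
im=manip.snapshot("top"); cv2.imwrite("pics/t11.png",cv2.resize(im[60:190,180:350,::-1],None,fx=4.7,fy=4.6,interpolation=cv2.INTER_CUBIC))
im=manip.snapshot("side"); cv2.imwrite("pics/s11.png",cv2.resize(im[130:240,220:390,::-1],None,fx=4.7,fy=4.6,interpolation=cv2.INTER_CUBIC))
E
```

```text
t 13.05 tcp [0.6089 0.1038 0.014 ] F [-11.1534   0.4261   2.4742] T [0.1597 1.738  0.0594] gap -6.877884792402262e-05 q [-0.0122  0.8192  1.5761  0.0008  0.7603 -0.0397]
[[ 0.027  -0.014   0.9995]
 [-0.9996  0.0007  0.027 ]
 [-0.0011 -0.9999 -0.014 ]]
0.06 [array([ 0.0355, -0.0004, -0.0311]), ('twist', np.float64(-0.1892129054338561), 'hdg', np.float64(0.02697611812914539))]
0.034 [array([-0.0032, -0.0032,  0.1718]), ('twist', np.float64(-0.04024387869984193), 'hdg', np.float64(0.02697611812914539))]
0.02 [array([-0.0219, -0.0047,  0.2815]), ('twist', np.float64(0.039970212618473396), 'hdg', np.float64(0.02697611812914539))]
```

View pics/t11.png

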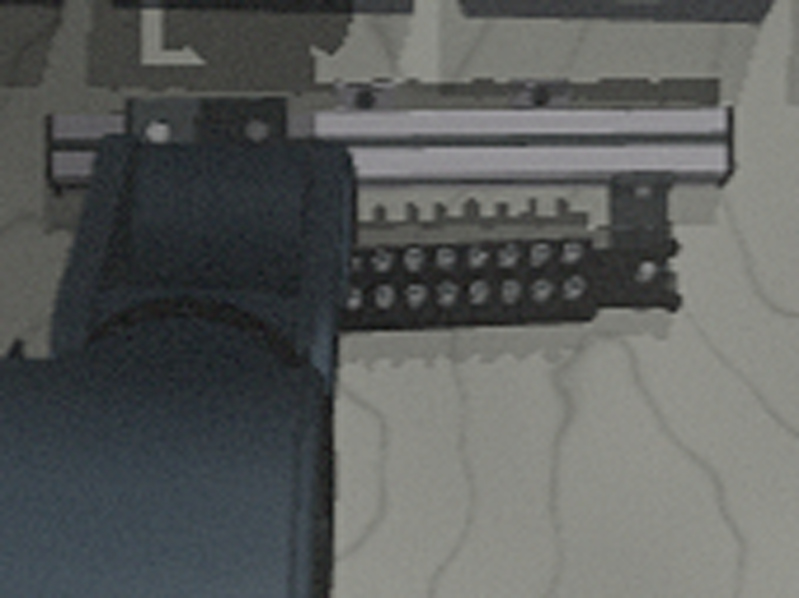

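View pics/s11.png

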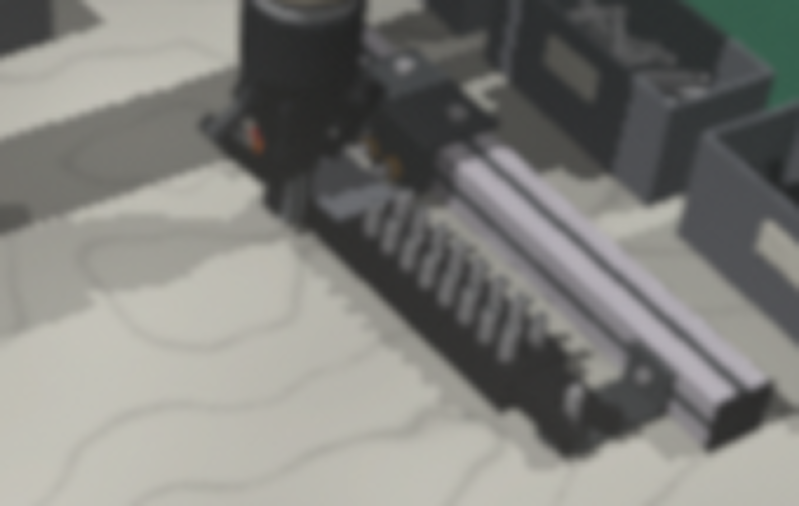

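>>> apply_moves:
  motion:
    - [0,0,-0.01,0.05,0]
    - [0,0,-0.01,0.1,0]
    - [0,0,-0.01,0.1,0]

```text
t: 13.52
tcp_pos: [0.6112, 0.1041, 0.014]
tool_rot: [0.51, -0.497, 0.489, -0.503]
force: [-12.1, 0.4, 1.6]
finger_gap: -0.002
```

>>> apply_moves:
  motion:
    - [0,0,-0.01,0.04,0]
    - [0,0,-0.01,0.08,0]
    - [0,0,-0.01,0.08,0]

```text
t: 13.9
tcp_pos: [0.6134, 0.1044, 0.0141]
tool_rot: [0.51, -0.498, 0.489, -0.503]
force: [-12.3, 1.6, 1.3]
finger_gap: -0.002
```

>>> apply_moves:
  motion:
    - [0,0,0,0.03,0]
    - [0,0,0,0.06,0]
    - [0,0,0,0.06,0]

```text
t: 14.28
tcp_pos: [0.6148, 0.1045, 0.0141]
tool_rot: [0.51, -0.498, 0.489, -0.503]
force: [-13.2, 2.8, 2.4]
finger_gap: -0.002
```

>>> apply_moves:
  motion:
    - [0,0,0,0.03,0]
    - [0,0,0,0.06,0]
    - [0,0,0,0.06,0]

```text
t: 14.65
tcp_pos: [0.6163, 0.1047, 0.0141]
tool_rot: [0.511, -0.498, 0.488, -0.503]
force: [-13.0, 2.0, 1.5]
finger_gap: -0.002
```

>>> apply_moves:
  motion:
    - [0,0,0,0.03,0]
    - [0,0,0,0.06,0]
    - [0,0,0,0.06,0]

```text
t: 15.02
tcp_pos: [0.6175, 0.1049, 0.014]
tool_rot: [0.511, -0.498, 0.488, -0.502]
force: [-13.3, 3.0, 2.4]
finger_gap: -0.0
```

>>> apply_moves:
  motion:
    - [0,0,0,0.03,0]
    - [0,0,0,0.06,0]
    - [0,0,0,0.06,0]

```text
t: 15.4
tcp_pos: [0.6191, 0.1051, 0.014]
tool_rot: [0.511, -0.498, 0.488, -0.502]
force: [-13.9, 3.6, 3.4]
finger_gap: -0.001
```

```bash
python3 - <<'E'
from h import *
s=st()
for th in (.034,.02,0.,-.02): print(th,go(tgt(th),th))
im=manip.snapshot("top"); cv2.imwrite("pics/t12.png",cv2.resize(im[60:190,180:350,::-1],None,fx=4.7,fy=4.6,interpolation=cv2.INTER_CUBIC))
E
```

```text
t 15.4 tcp [0.6191 0.1051 0.014 ] F [-13.9345   3.5886   3.4192] T [0.4988 2.1539 0.055 ] gap -0.0014839299483716444 q [-0.0103  0.8287  1.5443  0.0024  0.7875 -0.0389]
[[ 0.0269 -0.0189  0.9995]
 [-0.9996  0.0019  0.0269]
 [-0.0024 -0.9998 -0.0188]]
0.034 [array([ 0.0333,  0.0043, -0.1713]), ('twist', np.float64(-0.040507173427790526), 'hdg', np.float64(0.02693016453008691))]
0.02 [array([ 0.0146,  0.0023, -0.0617]), ('twist', np.float64(0.0397069178905248), 'hdg', np.float64(0.02693016453008691))]
0.0 [array([-0.0094, -0.0006,  0.0954]), ('twist', np.float64(0.15429847691668955), 'hdg', np.float64(0.02693016453008691))]
-0.02 [array([-0.0303, -0.0036,  0.2529]), ('twist', np.float64(0.26889003594285427), 'hdg', np.float64(0.02693016453008691))]
```

View pics/t12.png

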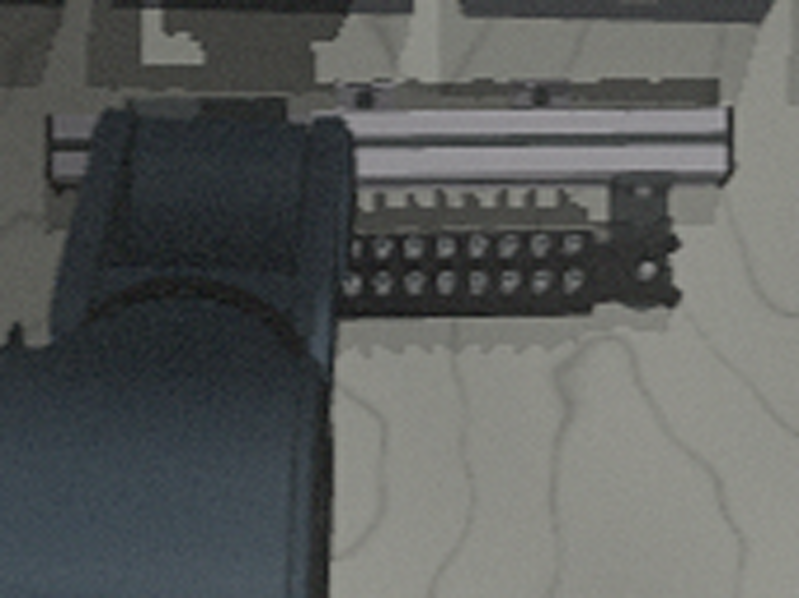

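>>> apply_moves:
  motion:
    - [0,0,0,0.03,0]
    - [0,0,0,0.06,0]
    - [0,0,0,0.06,0]

```text
t: 15.82
tcp_pos: [0.6204, 0.1053, 0.0141]
tool_rot: [0.511, -0.499, 0.488, -0.502]
force: [-15.0, 3.4, 3.7]
finger_gap: -0.003
```

>>> apply_moves:
  motion:
    - [0,0,0,0.03,0.05]
    - [0,0,0,0.06,0.1]
    - [0,0,0,0.06,0.1]

```text
t: 16.2
tcp_pos: [0.6232, 0.1056, 0.014]
tool_rot: [0.506, -0.503, 0.493, -0.499]
force: [-13.6, 5.2, 2.2]
finger_gap: -0.004
```

>>> apply_moves:
  motion:
    - [0,0,0,0.02,0]
    - [0,0,0,0.04,0]
    - [0,0,0,0.04,0]

```text
t: 16.58
tcp_pos: [0.624, 0.1056, 0.0141]
tool_rot: [0.506, -0.503, 0.492, -0.498]
force: [-13.9, 4.4, 2.9]
finger_gap: 0.001
```

>>> apply_moves:
  motion:
    - [0,0,0,0.02,0]
    - [0,0,0,0.04,0]
    - [0,0,0,0.04,0]

```text
t: 16.95
tcp_pos: [0.6244, 0.1057, 0.0141]
tool_rot: [0.507, -0.503, 0.492, -0.498]
force: [-16.2, 4.9, 4.3]
finger_gap: 0.0
```

```bash
python3 - <<'E'
from h import *
s=st()
im=manip.snapshot("top"); cv2.imwrite("pics/t13.png",cv2.resize(im[60:190,180:350,::-1],None,fx=4.7,fy=4.6,interpolation=cv2.INTER_CUBIC))
im=manip.snapshot("side"); cv2.imwrite("pics/s13.png",cv2.resize(im[130:240,220:390,::-1],None,fx=4.7,fy=4.6,interpolation=cv2.INTER_CUBIC))
E
```

```text
t 16.95 tcp [0.6244 0.1057 0.0141] F [-16.1805   4.9      4.2592] T [0.6588 2.4443 0.0359] gap 0.00038698576851590885 q [-0.0095  0.8335  1.5287  0.0031  0.8001 -0.0212]
[[ 0.0094 -0.0206  0.9997]
 [-1.      0.0024  0.0095]
 [-0.0026 -0.9998 -0.0206]]
```

View pics/t13.png

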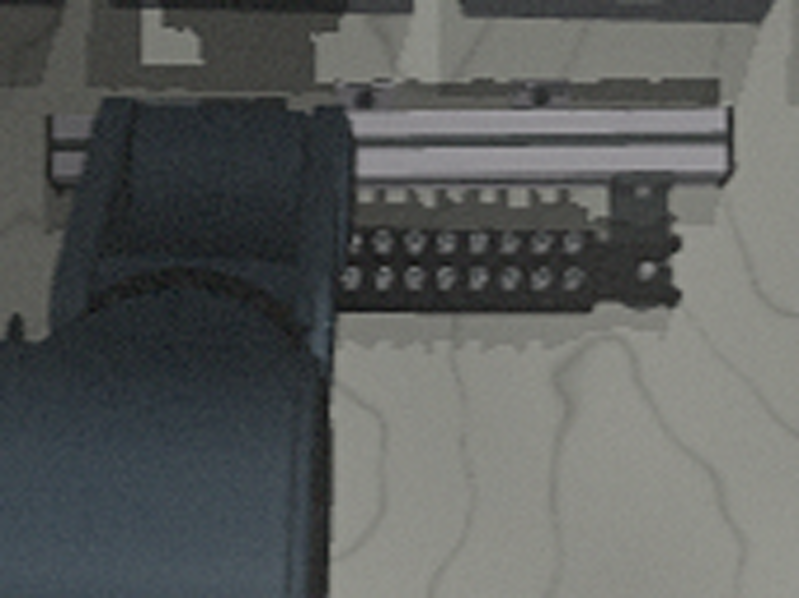

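View pics/s13.png

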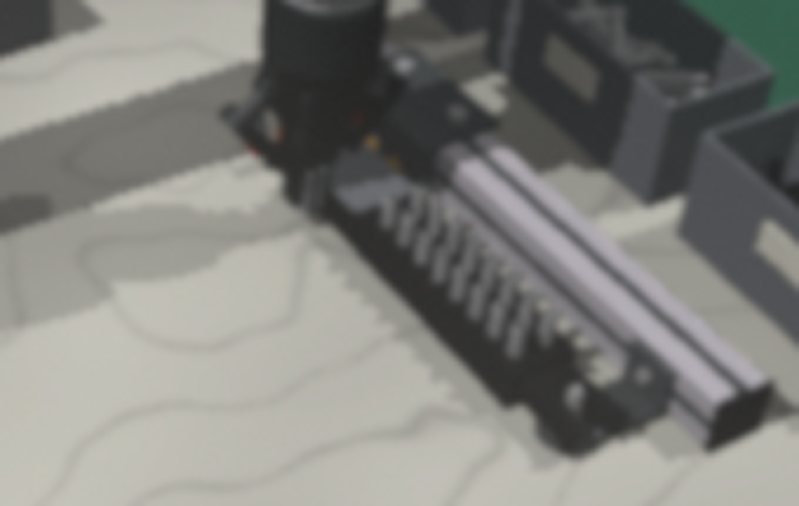

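>>> apply_moves:
  motion:
    - [0,0,0,0.02,0]
    - [0,0,0,0.04,0]
    - [0,0,0,0.04,0]

```text
t: 17.42
tcp_pos: [0.6244, 0.1057, 0.014]
tool_rot: [0.508, -0.504, 0.491, -0.497]
force: [-17.2, 4.5, 6.6]
finger_gap: -0.0
```

>>> apply_moves:
  motion:
    - [0,0,0,0.02,0]
    - [0,0,0,0.04,0]
    - [0,0,0,0.04,0]

```text
t: 17.8
tcp_pos: [0.6244, 0.1057, 0.0141]
tool_rot: [0.508, -0.505, 0.491, -0.497]
force: [-19.3, 3.8, 8.3]
finger_gap: -0.004
```

>>> apply_moves:
  motion:
    - [0,0,0,-0.08,0]
    - [0,0,0,-0.16,0]
    - [0,0,0,-0.24,0]
    - [0,0,0,-0.32,0]
    - [0,0,0,-0.4,0]
    - [0,0,0,-0.4,0]

```text
t: 18.55
tcp_pos: [0.6228, 0.104, 0.0154]
tool_rot: [0.503, -0.499, 0.497, -0.502]
force: [-4.8, 1.5, -2.8]
finger_gap: 0.001
```

>>> apply_moves:
  motion:
    - [0,0,0,-0.3,0]
    - [0,0,0,-0.8,0]
    - [0,0,0,-1.2,0]
    - [0,0,-0.8,-1.6,0]
    - [0,0,-2,-2.2,0]
    - [0,0,-3,-3,0]
    - [0,0,-3,-5,0]
    - [0,0,-3,-5,0]
    - [0,0,-3,-5,0]

```text
t: 19.68
tcp_pos: [0.4759, 0.1017, 0.107]
tool_rot: [-0.501, 0.496, -0.499, 0.503]
force: [0.5, 0.6, 0.4]
finger_gap: -0.002
```

```bash
python3 - <<'E'
from h import *
s=st()
im=manip.snapshot("top"); cv2.imwrite("pics/t14.png",cv2.resize(im[60:190,180:350,::-1],None,fx=4.7,fy=4.6,interpolation=cv2.INTER_CUBIC)); cv2.imwrite("pics/t14f.png",im[...,::-1])
im=manip.snapshot("side"); cv2.imwrite("pics/s14.png",cv2.resize(im[130:240,220:390,::-1],None,fx=4.7,fy=4.6,interpolation=cv2.INTER_CUBIC))
E
```

```text
t 19.675 tcp [0.4759 0.1017 0.107 ] F [0.545  0.6146 0.3765] T [ 0.0136 -0.0102 -0.0167] gap -0.002061552007879571 q [-0.0196  0.5477  1.8905 -0.0001  0.6989 -0.029 ]
[[ 0.0095  0.0045  0.9999]
 [-1.     -0.0002  0.0095]
 [ 0.0002 -1.      0.0045]]
```

View pics/t14.png

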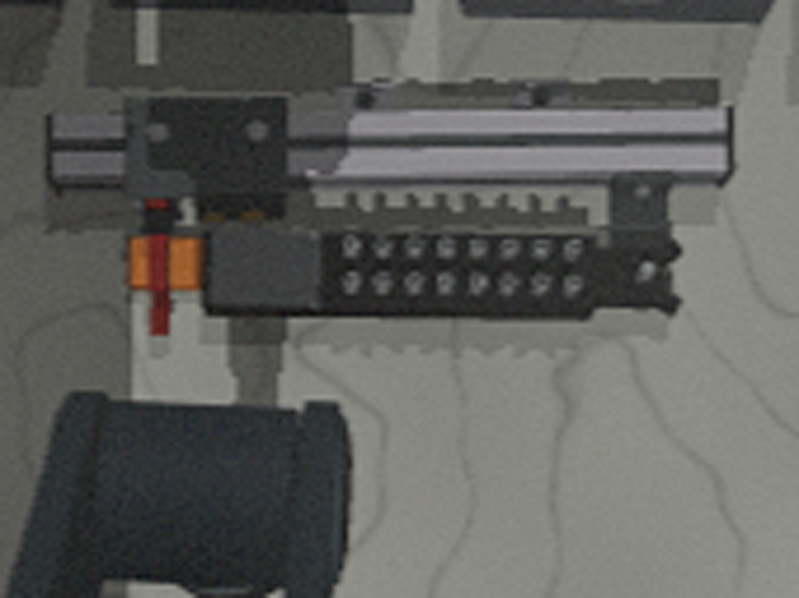

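View pics/s14.png

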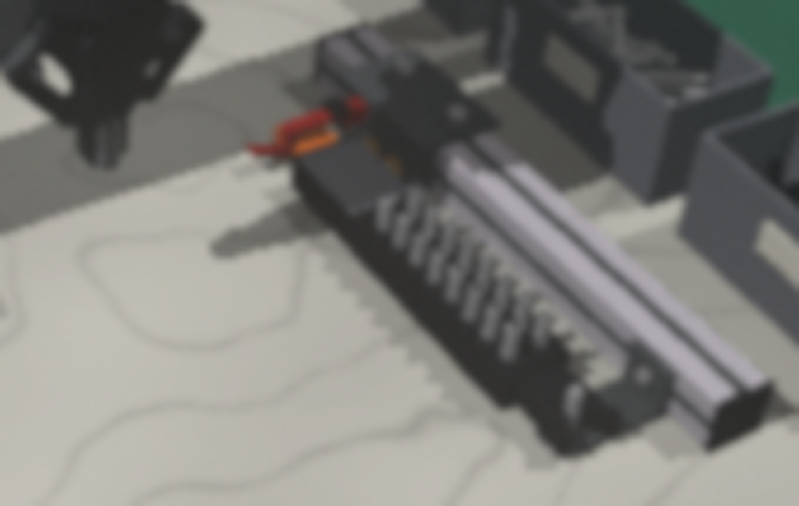

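>>> apply_moves:
  motion:
    - [0,0,0,0,0]
    - [0,0,0,0,0]
    - [0,0,0,0,0]
    - [0,0,0,0,0]
    - [0,0,0,0,0]
    - [0,0,0,0,0]
    - [0,0,0,0,0]
    - [0,0,0,0,0]

```text
t: 20.78
tcp_pos: [0.4742, 0.1019, 0.1062]
tool_rot: [-0.502, 0.498, -0.498, 0.502]
force: [-0.1, 0.5, 0.6]
finger_gap: -0.002
```

```bash
python3 - <<'E'
from h import *
a=cv2.imread("pics/t14f.png"); im=manip.snapshot("top")[...,::-1]
d=cv2.absdiff(a,np.ascontiguousarray(im))[90:130,200:340].max(2); print("diff px>60:",(d>60).sum(), d.max())
b=cv2.imread("pics/top0raw.png"); d=cv2.absdiff(b,np.ascontiguousarray(im)).max(2)
for n,(x,y) in dict(bin=(120,163),cup=(150,264),box=(404,170),sd=(355,228)).items(): print(n,(d[y-25:y+25,x-25:x+25]>60).sum())
p=np.mean([tz(573,247,.053)[:2],tz(573,284,.053)[:2]],0);q=np.mean([tz(352,246,.053)[:2],tz(352,284,.053)[:2]],0)
v=q-p;th=np.arctan2(-v[0],v[1]);print("angle rel",th-FA,"throat-pin est",p-.046*md(th)-PIN)
E
```

```text
diff px>60: 0 41
bin 92
cup 355
box 0
sd 0
angle rel -0.011156579693435899 throat-pin est [-0.0024  0.0018]
```

View pics/t14f.png

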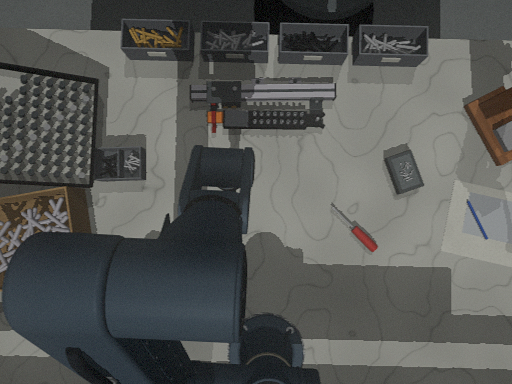

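```bash
python3 - <<'E'
from h import *
im=manip.snapshot("side"); h=lambda a:cv2.cvtColor(a,cv2.COLOR_BGR2HSV)
a=cv2.imread("pics/side0raw.png");b=np.ascontiguousarray(im[...,::-1])
cv2.imwrite("pics/s15.png",cv2.resize(np.hstack([a[90:200,60:260],b[90:200,60:260]]),None,fx=2,fy=2))
print(manip.sense()["force"])
E
```

```text
[ 0.9903  1.0249 -0.3268]
```

View pics/s15.png

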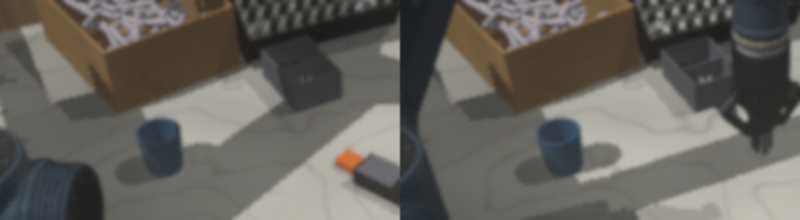

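The cup and the parts bin stand where they were, so I am handing the job in.

```bash
python3 -c "
from station import manip
print(manip.sign_off())"
```

```text
the job is handed in; nothing more can be done
None
```

The magazine is loaded: its heel is on the pin, it lies along the rail, and the red hook is over the orange tab. I handed the job in at about 21 s of the 53 s allowed.

- **Hooking:** I gripped the magazine lightly (25 N) on its grey area and slid the fork onto the pin until I felt the throat, at about 7 N above drag. It was still swung out about 0.41 rad from the rail. Then I let go.
- **Swinging in:** I pushed the robot-side flank with closed fingers, past the ejector. The tool stopped advancing while the force rose to 19 N, which I took as the stop screw. I then backed away.
- **Last checks:**
  - With the arm clear, the magazine did not move between pictures about a second apart.
  - Its angle to the rail is about -0.011 rad, and the throat is about 3 mm from the pin, within the camera's accuracy.
  - The tool force was about zero.
- **Bystanders:** The spring box and screwdriver showed no change from the start. The arm hid or shadowed the cup and parts bin in the top view, so I compared them by eye in the side view; both looked unmoved.
- **Disagreement:** Before touching, my picture estimates of the stop setting differed: the ejector suggested about 4 mm nearer than middle, the hook 3 mm farther and the screw 8 mm farther. I went by feel and found it farther than the middle setting.

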